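Lift the pH electrode out on its telescopic stand and swing it over the rinse beaker

TASK

The pH electrode hangs down inside the beaker on the hotplate. Press the snap button of its telescopic stand in flush, slide the sleeve up to the next hole so that the button springs fully out again and locks it, then swing the arm round so that the electrode hangs over the middle of the empty rinse beaker on the bench, and let go. Do not let the electrode touch the glass, and leave the beakers and everything else standing where they are.

Things in the scene. Friction and masses are not known exactly. Their poses are not given: they have to be found in the camera images.
- stand: Telescopic electrode stand, fixed. Origin on the vertical post axis at bench level; z up, x roughly away from the robot. Grey base plate 12 mm thick, from 110 mm behind to 50 mm ahead of the axis along x, 55 mm to either side. On it a round steel post, 20 mm in diameter, over which the sleeve slides. Post and button keep their place and height.
- sleeve (a joint): Height of the sleeve on the post (m), up positive: 0 at the start, locked by the button; 0.050 = next hole; stop at 0.062. Plain aluminium tube, 26 mm in diameter; a column of three 14 mm holes, 50 mm apart, in its -y side. The button starts in the middle hole; raising brings the lowest hole to it. Weight with arm 2.7 N, friction 4 N: it stays where it is left.
- sleeve_grip (a point): On the sleeve's axis at its middle hole, 135 mm above the bench at the start; rises with the sleeve; axes as the stand's. Pinched here across y, one pad presses the button flush, the other bears on the tube's back, and the sleeve slides with the pads. The arm's hub (36 mm wide) begins 110 mm above: no room for a tool pointing down, but for one leaning back (handle end towards -x) by 38 to 50 deg.
- button (a joint): How far the snap button is in (m): 0 out, 0.006 flush. Steel, 12 mm in diameter, round end standing 6 mm out of the sleeve on the stand's -y side, 135 mm above the bench. Once flush, the hole's edge rides over it (5 to 10 N extra pull) and holds it in at about 0.008. Spring 2.5 N out, 4.6 N flush. It springs out when a hole is over it within about 2 mm and then blocks the sleeve both ways.
- button_tip (a point): Outermost point of the snap button, 19 mm from the post axis when it is out.
- boom (a joint): Turn of the swing arm about the post axis in rad, anticlockwise from above positive. At 0 the arm points 52 degrees (0.908 rad) to the left (anticlockwise) of the stand's x axis, over the hotplate; it turns from -2.6 to 0.4 and stays where it is left (friction about 0.06 N m).
- boom_grip (a point): On the axis of the arm's level, bare steel rod, 90 mm from the post axis, 257 mm above the bench at the start. The rod is 10 mm in diameter, bare from 18 to 153 mm from the post axis, and points along this point's x. At its end a black clamp block (24 x 26 x 22 mm) holds the electrode, whose cap stands 53 mm above the rod's axis.
- electrode: pH electrode, upright, 12 mm in diameter, held by the arm 165 mm from the post axis. Origin at the lower tip of its glass bulb, 117 mm below the rod's axis: 140 mm above the bench at the start, 190 mm when raised by one hole.
- hotplate: Blue hotplate stirrer with a white square top 140 x 140 mm, 85 mm above the bench; fixed. Origin below the centre of the white top; a lower sloping control panel reaches out 133 mm towards -x.
- beaker: Glass beaker in use, 84 mm in diameter, 90 mm high, wall 3 mm, loose on the hotplate; rim about 175 mm above the bench. Origin at the centre of its underside.
- rinse: Empty glass rinse beaker, 90 mm in diameter, 120 mm high, loose on the bench, to the right of the hotplate. Origin at the centre of its underside, about 165 mm from the post axis.
- bottle: Bystander: glass bottle with a blue cap, 72 mm in diameter, 140 mm high, loose. Origin under its centre.
- flask: Bystander: stoppered conical flask, 80 mm in diameter at the foot, 130 mm high, loose. Origin under its centre.
- jar: Bystander: white-capped jar, 64 mm in diameter, 100 mm high, loose. Origin under its centre.

How it is judged:
By the outcome, as a careful person would: the job done as asked, in the order asked, and still so for the second after the job is handed in, with the robot touching nothing.
It also fails if it takes over 48 s, if anything falls off the work surface, if the arm or the gripper's body presses on something with over 40 N, if the wrist force passes 120 N, or if a joint passes its speed limit or range.

ROBOT

A 6-joint arm with a two-finger parallel gripper is mounted at the origin on the work surface. World frame = base frame: x ahead of the robot, y to its left, z up, the work surface at z = 0. Lengths are in m, angles in rad, forces in N, time in s.
With the tool pointing down it reaches from about 0.2 to 0.875 m from the base axis. Payload 3.4 kg.
Tool frame: the origin (TCP) lies between the finger pads; the fingertips stand 22 mm ahead of it and the grasp point (between the pads) lies 3 mm ahead of it (env.nose_length is the distance from the TCP to the fingertips, in m); z points along the fingers, y is the direction in which the jaws open and shut (so a half turn about z gives the same grasp; the last joint's range is limited). The gripper opens to 94 mm and grips with 3 to 60 N. Pads are 16 mm wide; open, the fingers measure 119 mm over their backs; the gripper's body (75 mm by 177 mm) begins 78 mm behind the grasp point.
Start: joints at [-1.387, 0.276, 1.505, -0, 1.361, -0.121], TCP at [0.173, -0.549, 0.227] pointing down, gripper open.
Joint ranges: [-2.89, 2.89], [-0.75, 2.08], [0.22, 2.7], [-1.18, 4.32], [0.11, 2.71], [-2.7, 2.7]. Speed limits (rad/s): [2.57, 2.57, 3.14, 3.14, 3.14, 3.14].

INTERFACE

Orientations are given as a unit quaternion [w, x, y, z].
In Python, from station import sense, imaging, workorder, env gives the robot as it stands.
- The arm moves only by the tool apply_moves, never from a script. Its argument "targets" is a list of rows, each an object of numbers: "dx", "dy", "dz": the shift along the tool's x, y, z normalised to -1 to 1, where 1 is 0.03 m; "rx", "ry", "rz": the turn, a rotation vector about the tool's x, y, z normalised to -1 to 1, where 1 is 0.08 rad; "gripper": the gripper command: -1 is shut, 1 is fully open, values between are in proportion. A call has 1 to 12 rows; each row shifts and turns the commanded pose from where the row before left it, along the tool's axes as they then stand; what a row does not reach is not made up. A row lasts 1/8 s, in which the tool goes at most 62.5 mm and 10.7 degrees, less where a joint would pass 70% of its speed; a pose out of reach is approached as far as the arm can. A call with a number of a shift or a turn outside -1 to 1 is refused whole. A call with a gripper value outside its range is refused whole. The fingers move at their own pace and stop on an object; the grip force is fixed at half the most. Time passes only in rows, so rows that do not move let the fingers close. It gives the time, the measured TCP pose, the force and the opening at its end, in the units of the state.
- sense(): the state, without advancing time (a new reading comes with each control period).
- imaging.grab_frame(name): name is "scene" or "top" or "wrist"; returns a dict with "image" (480x640x3 uint8, red, green, blue), "fov_y" (degrees; the focal length in pixels is half the picture's height over the tangent of half this angle, whatever the lens; pixels are square), "cx", "cy" (the principal point, pixels), "k1" (the pictures are not rectified: a ray, as slopes to the right and down, at radius r is drawn at 1 + k1 r^2 times it, then the intrinsics apply), "xyz" and "rotation" of the camera in the world. Camera axes: x right, y down, z forward; pixel columns grow to the right and rows downward; lengths in m; the calibration is good to about 2 mm. A picture is of the moment at which its call begins. There is no depth.
- workorder.close_job(): hands the job in, once; it reports no verdict.
The state is a dict: "clock": time; "qpos": joint angles; "dq": joint speeds; "joint_torque": joint torques, N m; "tool_pos": TCP position; "orientation": TCP orientation; "wrist_force": force on the tool from outside, world axes, zero at the start; "torque": the same for the moment, N m; "opening": opening from 0.0 (shut) to 1.0 (fully open).
Only numpy, scipy, OpenCV 4.12 (cv2) and the standard library are available. Lean on these libraries where they do the work, as an engineer would, in place of code of your own. Each camera call takes 0.05 s, during which the arm holds its last target. There are 200 camera calls.

## Working session

There is one attempt and no reset: what is moved stays moved. The work goes in short steps, Python scripts to look and compute and a tool call to move; the robot and the scene stay as the last step left them, time stands still between calls to the robot, and variables do not carry over. Pictures are saved under pics/ and viewed, about 8 in all and at most 12, crops included, and the job is handed in when it is done.

Besides the shell and the picture viewer there is one more tool, called after ">>>" as name(argument=value, ...), one argument or row to a line, values as JSON. apply_moves: Moves the arm, as the interface text tells. Scaled input: -1 to 1 covers 0.03 m each way for a shift and 0.08 rad each way for a turn. Its arguments: {"type":"object","properties":{"targets":{"type":"array"}},"required":["targets"]}

```bash
ls; mkdir -p pics
cat > h.py <<'E'
import numpy as np, cv2
from station import sense, imaging, workorder, env
def grab(n,f=None):
    d=imaging.grab_frame(n)
    if f: cv2.imwrite('pics/'+f,d['image'][:,:,::-1])
    return d
E
python3 - <<'E'
from h import *
import pickle
D={}
for n in ("scene","top","wrist"):
    d=grab(n,n+'0.png'); D[n]=d
    print(n,{k:np.round(v,4).tolist() if not np.isscalar(v) else v for k,v in d.items() if k!='image'})
pickle.dump(D,open('D0.pkl','wb'))
print(sense(), env.nose_length)
E
```

```text
pics
scene {'fov_y': 54.829107150210454, 'cx': 321.30644831019504, 'cy': 244.66333506515417, 'k1': -0.07195908549678617, 'xyz': [1.2196, -0.3714, 0.6802], 'rotation': [-0.4086, 0.7808, 0.4186, -0.2195]}
top {'fov_y': 49.508973483761324, 'cx': 324.4027106960094, 'cy': 236.25817256297802, 'k1': 0.004909793343151555, 'xyz': [0.4915, 0.0443, 1.1305], 'rotation': [0.0343, -0.7049, 0.7071, -0.0441]}
wrist {'fov_y': 70.46323031564086, 'cx': 326.7988756976913, 'cy': 240.71333536202175, 'k1': -0.040867622563133026, 'xyz': [0.2376, -0.5285, 0.3839], 'rotation': [0.0946, 0.8007, -0.5874, -0.0705]}
{'clock': 0.15, 'qpos': array([-1.38697853e+00,  2.76449748e-01,  1.50581306e+00, -3.04113756e-05,
        1.36069890e+00, -1.21006495e-01]), 'dq': array([-7.31200844e-04,  4.20143873e-06, -3.27200235e-03,  5.84409086e-04,
        3.05300825e-04, -4.04390261e-05]), 'joint_torque': array([ 1.85657758e-03, -4.04924083e+01, -2.37432986e+01,  7.03356508e-02,
        3.14800080e-02, -8.51482878e-05]), 'tool_pos': array([ 0.17248196, -0.54811641,  0.22681508]), 'orientation': array([-6.83722101e-04,  9.88407020e-01,  1.51825867e-01, -3.63562869e-05]), 'wrist_force': array([-0.35060535,  0.00837031,  0.44995853]), 'torque': array([ 0.02895849, -0.03985167, -0.01078082]), 'opening': 1.0036133841041712} 0.022
```

View pics/scene0.png

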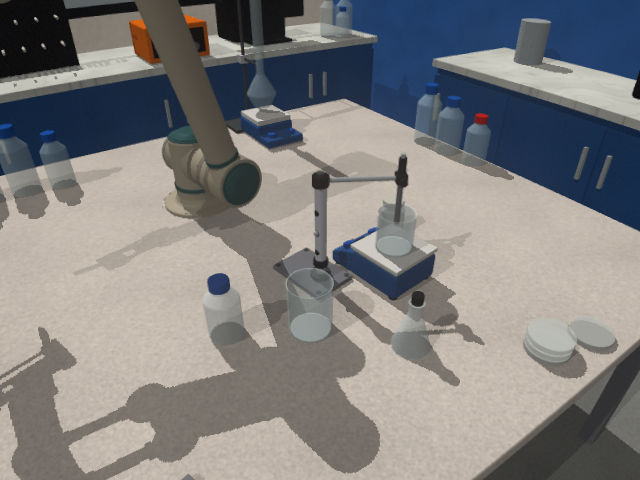

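View pics/top0.png

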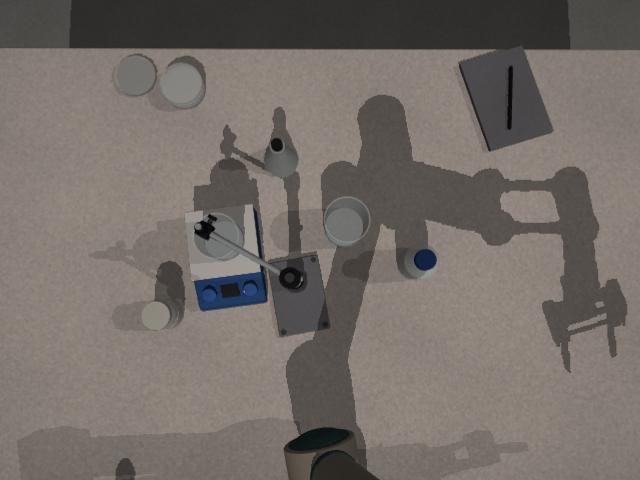

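The scene view shows the post top at (320,180), the electrode in the beaker at (400,180) and the rinse beaker at (311,305). In the top view the post cap is at (291,278), the clamp at (205,229), the rinse beaker at (347,221) and the bottle at (424,261). I'll enlarge both for measurement.

Run:
```python
from h import *
a=cv2.imread('pics/top0.png')[190:345,180:390]; cv2.imwrite('pics/topc.png',cv2.resize(a,None,fx=3.8,fy=3.8,interpolation=cv2.INTER_CUBIC))
a=cv2.imread('pics/scene0.png')[150:345,265:445]; cv2.imwrite('pics/scenec.png',cv2.resize(a,None,fx=3,fy=3,interpolation=cv2.INTER_CUBIC))
```

```text
(no output)
```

View pics/topc.png

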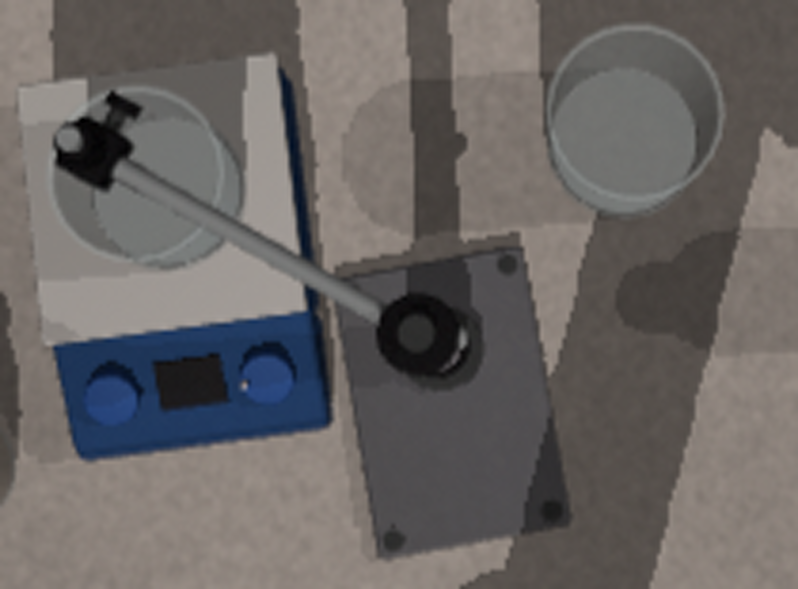

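View pics/scenec.png

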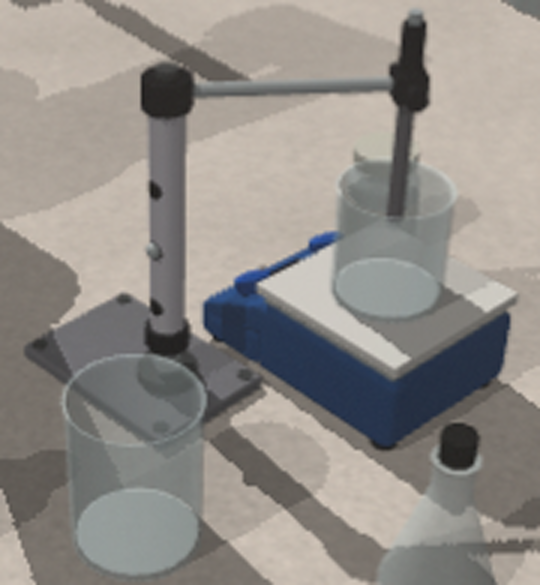

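Measurement pixels in the top crop: plate corners about (340,266), (521,240), (570,522) and (380,557), hub (417,335), electrode cap (68,137), rinse rim (635,113). In the scene crop: button (152,251), electrode cap (414,18), holes (155,189) and (155,307).

```bash
cat >> h.py <<'E'
from scipy.spatial.transform import Rotation as R
from scipy.optimize import least_squares
def cam(d):
    f=240/np.tan(np.radians(d['fov_y']/2)); q=np.asarray(d['rotation'])
    M=R.from_quat(q[[1,2,3,0]]).as_matrix() if q.shape==(4,) else q
    return f,M,np.asarray(d['xyz'])
def proj(d,P):
    f,M,o=cam(d); c=(np.atleast_2d(P)-o)@M; s=c[:,:2]/c[:,2:]
    s=s*(1+d['k1']*(s**2).sum(1,keepdims=True))
    return s*f+[d['cx'],d['cy']]
def atz(d,uv,z):
    f,M,o=cam(d); K=np.array([[f,0,d['cx']],[0,f,d['cy']],[0,0,1]])
    s=cv2.undistortPoints(np.array(uv,float).reshape(-1,1,2),K,np.array([d['k1'],0,0,0,0.]),).reshape(-1,2)
    r=np.c_[s,np.ones(len(s))]@M.T
    return o+r*((z-o[2])/r[:,2:])
T=lambda p:np.array(p)/3.8+[180,190]
S=lambda p:np.array(p)/3+[265,150]
E
python3 - <<'E'
from h import *
import pickle
D=pickle.load(open('D0.pkl','rb')); t,s=D['top'],D['scene']
plate=T([(340,266),(521,240),(570,522),(380,557)])
print('plate',atz(t,plate,.012).round(4).tolist())
pl=np.array([(.05,.055,.012),(.05,-.055,.012),(-.11,-.055,.012),(-.11,.055,.012)])
def W(p,P):
    c,sn=np.cos(p[2]),np.sin(p[2]); P=np.atleast_2d(P)
    return np.c_[p[0]+c*P[:,0]-sn*P[:,1],p[1]+sn*P[:,0]+c*P[:,1],P[:,2]]
a=.908
def res(p,full=0):
    e=[(proj(t,W(p,pl))-plate)*.7]
    cap=(.165*np.cos(a),.165*np.sin(a),.310)
    e.append(proj(t,W(p,cap))-T((68,135)))
    e.append(proj(s,W(p,cap))-S((415,18)))
    e.append(proj(s,W(p,(0,-.019,.135)))-S((150,251)))
    e.append(proj(s,W(p,(0,-.013,.185)))-S((154,189)))
    e.append(proj(s,W(p,(0,-.013,.085)))-S((154,307)))
    e=np.vstack(e)
    return e if full else e.ravel()
f=least_squares(res,[.43,.08,.1],loss='soft_l1'); print(f.x, np.degrees(f.x[2])); print(res(f.x,1).round(1).tolist())
print('hub',atz(t,[T((420,335))],.275),'rinse rim',atz(t,[T((635,113))],.12), 'rinse bottom', atz(t,[T((624,140))],.004),'rinse rim scene',atz(s,[S((135,398))],.12),'bot scene',atz(s,[S((137,531))],.004))
print('bottle cap',atz(t,[(426,260)],.14),'flask',atz(t,[(277,145)],.13),'jar',atz(t,[(155,316)],.1))
pickle.dump(f.x,open('stand.pkl','wb'))
print('beaker rim',atz(t,[T((139,175))],.175),'beaker rim scene',atz(s,[S((396,190))],.175))
print('elec', W(f.x,(.165*np.cos(a),.165*np.sin(a),.31)))
E
```

```text
plate [[0.565, 0.1467, 0.012], [0.5795, 0.0443, 0.012], [0.4216, 0.0173, 0.012], [0.4029, 0.1231, 0.012]]
[0.52152607 0.08926204 0.15963922] 9.146653349677186
[[-1.6, 0.9], [0.5, -0.0], [-0.1, -0.0], [-1.0, -0.4], [-0.5, -0.4], [0.1, -2.5], [-1.2, 1.1], [-0.6, 0.6], [-0.2, 0.3]]
hub [[0.51785954 0.08791874 0.275     ]] rinse rim [[ 0.63655906 -0.01468228  0.12      ]] rinse bottom [[ 0.63756336 -0.01498918  0.004     ]] rinse rim scene [[ 0.63993908 -0.01279032  0.12      ]] bot scene [[ 0.64091338 -0.01385767  0.004     ]]
bottle cap [[ 0.55575345 -0.16363294  0.14      ]] flask [[0.78403172 0.12282605 0.13      ]] jar [[0.45064554 0.36049179 0.1       ]]
beaker rim [[0.59875124 0.22935722 0.175     ]] beaker rim scene [[0.60408593 0.23025725 0.175     ]]
elec [[0.60108804 0.23381269 0.31      ]]
```

>>> apply_moves(
  targets=[
    {"rz": 0.9,"gripper": 1},
    {"rz": 0.9,"gripper": 1},
    {"ry": 0.96,"gripper": 1},
    {"ry": 0.96,"gripper": 1},
    {"ry": 0.96,"gripper": 1},
    {"ry": 0.96,"gripper": 1},
    {"ry": 0.96,"gripper": 1},
    {"ry": 0.96,"gripper": 1},
    {"ry": 0.96,"gripper": 1},
    {"ry": 0.96,"gripper": 1},
    {"ry": 0.96,"gripper": 1},
    {"ry": 0.96,"gripper": 1},
  ],
)

```text
$.targets[0]: bad value
```

```bash
cat >> h.py <<'E'
import pickle
def pose():
    s=sense(); q=s['orientation']; return s,s['tool_pos'],R.from_quat(q[[1,2,3,0]])
def goal(lean,stand=None):
    x,y,a=pickle.load(open('stand.pkl','rb')) if stand is None else stand
    ex=np.array([np.cos(a),np.sin(a),0]); ey=np.array([-np.sin(a),np.cos(a),0]); ez=np.array([0,0,1.])
    z=np.sin(lean)*ex-np.cos(lean)*ez; Y=-ey
    return np.array([x,y,0]),R.from_matrix(np.c_[np.cross(Y,z),Y,z])
def delta(p,r,pt,rt):
    return r.inv().apply(pt-p)/.03,(r.inv()*rt).as_rotvec()/.08
E
python3 - <<'E'
from h import *
s,p,r=pose(); print(s['clock'],p,r.as_matrix().round(3).tolist(),s['qpos'].round(3))
c,rt=goal(np.radians(44)); z=rt.as_matrix()[:,2]
g=c+[0,0,.135]; 
for back in (.12,0):
    pt=g-(.003+back)*z; d,w=delta(p,r,pt,rt); print(pt,d.round(2),w.round(3))
E
```

```text
0.15 [ 0.17248196 -0.54811641  0.22681508] [[0.954, 0.3, -0.0], [0.3, -0.954, 0.001], [0.0, -0.001, -1.0]] [-1.387  0.276  1.506 -0.     1.361 -0.121]
[0.43716953 0.07567985 0.2234788 ] [ 14.66 -17.19   0.14] [-0.713  9.582  1.718]
[0.5194686  0.08893076 0.13715802] [ 17.41 -16.78   3.01] [-0.713  9.582  1.718]
```

>>> apply_moves(
  targets=[
    {"dx": 0,"dy": 0,"dz": 0,"rx": 0,"ry": 0,"rz": 0.9,"gripper": 1},
    {"dx": 0,"dy": 0,"dz": 0,"rx": 0,"ry": 0,"rz": 0.9,"gripper": 1},
    {"dx": 0,"dy": 0,"dz": 0,"rx": 0,"ry": 0.96,"rz": 0,"gripper": 1},
    {"dx": 0,"dy": 0,"dz": 0,"rx": 0,"ry": 0.96,"rz": 0,"gripper": 1},
    {"dx": 0,"dy": 0,"dz": 0,"rx": 0,"ry": 0.96,"rz": 0,"gripper": 1},
    {"dx": 0,"dy": 0,"dz": 0,"rx": 0,"ry": 0.96,"rz": 0,"gripper": 1},
    {"dx": 0,"dy": 0,"dz": 0,"rx": 0,"ry": 0.96,"rz": 0,"gripper": 1},
    {"dx": 0,"dy": 0,"dz": 0,"rx": 0,"ry": 0.96,"rz": 0,"gripper": 1},
    {"dx": 0,"dy": 0,"dz": 0,"rx": 0,"ry": 0.96,"rz": 0,"gripper": 1},
    {"dx": 0,"dy": 0,"dz": 0,"rx": 0,"ry": 0.96,"rz": 0,"gripper": 1},
    {"dx": 0,"dy": 0,"dz": 0,"rx": 0,"ry": 0.96,"rz": 0,"gripper": 1},
    {"dx": 0,"dy": 0,"dz": 0,"rx": 0,"ry": 0.96,"rz": 0,"gripper": 1},
  ],
)

```text
clock: 1.65
tool_pos: [0.1723, -0.5486, 0.2273]
orientation: [-0.03, 0.924, 0.074, 0.374]
wrist_force: [-0.8, 0.8, -0.4]
opening: 0.999
```

Run:
```python
from h import *
s,p,r=pose(); print(s['clock'],p,r.as_matrix().round(3).tolist(),s['qpos'].round(3))
c,rt=goal(np.radians(44)); z=rt.as_matrix()[:,2]
g=c+[0,0,.135]; 
for back in (.12,0):
    pt=g-(.003+back)*z; d,w=delta(p,r,pt,rt); print(pt,d.round(2),w.round(3))
```

```text
1.65 [ 0.17228972 -0.54855829  0.22730327] [[0.709, 0.16, 0.687], [0.115, -0.987, 0.111], [0.696, 0.0, -0.718]] [-1.824  0.379  1.62   0.692  1.527 -0.585]
[0.43716953 0.07567985 0.2234788 ] [  8.56 -19.13   8.47] [-0.007 -0.026  0.008]
[0.5194686  0.08893076 0.13715802] [  8.55 -19.13  12.47] [-0.007 -0.026  0.008]
```

>>> apply_moves(
  targets=[
    {"dx": 0.42,"dy": -0.96,"dz": 0.42,"rx": 0,"ry": 0,"rz": 0,"gripper": 1},
    {"dx": 0.42,"dy": -0.96,"dz": 0.42,"rx": 0,"ry": 0,"rz": 0,"gripper": 1},
    {"dx": 0.42,"dy": -0.96,"dz": 0.42,"rx": 0,"ry": 0,"rz": 0,"gripper": 1},
    {"dx": 0.42,"dy": -0.96,"dz": 0.42,"rx": 0,"ry": 0,"rz": 0,"gripper": 1},
    {"dx": 0.42,"dy": -0.96,"dz": 0.42,"rx": 0,"ry": 0,"rz": 0,"gripper": 1},
    {"dx": 0.42,"dy": -0.96,"dz": 0.42,"rx": 0,"ry": 0,"rz": 0,"gripper": 1},
    {"dx": 0.42,"dy": -0.96,"dz": 0.42,"rx": 0,"ry": 0,"rz": 0,"gripper": 1},
    {"dx": 0.42,"dy": -0.96,"dz": 0.42,"rx": 0,"ry": 0,"rz": 0,"gripper": 1},
    {"dx": 0.42,"dy": -0.96,"dz": 0.42,"rx": 0,"ry": 0,"rz": 0,"gripper": 1},
    {"dx": 0.42,"dy": -0.96,"dz": 0.42,"rx": 0,"ry": 0,"rz": 0,"gripper": 1},
  ],
)

```text
clock: 2.9
tool_pos: [0.3025, -0.2346, 0.2242]
orientation: [-0.03, 0.924, 0.074, 0.373]
wrist_force: [0.5, -0.2, 0.5]
opening: 1.001
```

>>> apply_moves(
  targets=[
    {"dx": 0.42,"dy": -0.96,"dz": 0.42,"rx": 0,"ry": 0,"rz": 0,"gripper": 1},
    {"dx": 0.42,"dy": -0.96,"dz": 0.42,"rx": 0,"ry": 0,"rz": 0,"gripper": 1},
    {"dx": 0.42,"dy": -0.96,"dz": 0.42,"rx": 0,"ry": 0,"rz": 0,"gripper": 1},
    {"dx": 0.42,"dy": -0.96,"dz": 0.42,"rx": 0,"ry": 0,"rz": 0,"gripper": 1},
    {"dx": 0.42,"dy": -0.96,"dz": 0.42,"rx": 0,"ry": 0,"rz": 0,"gripper": 1},
    {"dx": 0.42,"dy": -0.96,"dz": 0.42,"rx": 0,"ry": 0,"rz": 0,"gripper": 1},
    {"dx": 0.42,"dy": -0.96,"dz": 0.42,"rx": 0,"ry": 0,"rz": 0,"gripper": 1},
    {"dx": 0.42,"dy": -0.96,"dz": 0.42,"rx": 0,"ry": 0,"rz": 0,"gripper": 1},
    {"dx": 0.42,"dy": -0.96,"dz": 0.42,"rx": 0,"ry": 0,"rz": 0,"gripper": 1},
    {"dx": 0.42,"dy": -0.5,"dz": 0.42,"rx": 0,"ry": 0,"rz": 0,"gripper": 1},
  ],
)

```text
clock: 4.15
tool_pos: [0.4329, 0.0638, 0.221]
orientation: [-0.031, 0.924, 0.076, 0.373]
wrist_force: [0.4, -1.3, 1.1]
opening: 1.001
```

Run:
```python
from h import *
d=grab('wrist','w1.png'); pickle.dump(d,open('w1.pkl','wb'))
s,p,r=pose(); print(s['clock'],p,s['qpos'].round(3),s['wrist_force'].round(1))
c,rt=goal(np.radians(44)); z=rt.as_matrix()[:,2]; g=c+[0,0,.135]
for back in (.12,0):
    pt=g-(.003+back)*z; e,w=delta(p,r,pt,rt); print(pt,e.round(2),w.round(3))
a=pickle.load(open('stand.pkl','rb'))[2]
for h in (.085,.135,.185,.245): print(h,proj(d,c+[0.019*np.sin(a),-.019*np.cos(a),h]).round(1),proj(d,c+[0,0,h]).round(1))
```

```text
4.2 [0.43408986 0.0657134  0.22137804] [-0.264 -0.272  2.349  0.733  0.45   0.571] [ 0.4 -0.7  0.7]
[0.43716953 0.07567985 0.2234788 ] [ 0.16 -0.31  0.06] [-0.079  0.001  0.061]
[0.5194686  0.08893076 0.13715802] [ 0.16 -0.29  4.06] [-0.079  0.001  0.061]
0.085 [[334.7 260.4]] [[315.3 260.3]]
0.135 [[335.9 233.6]] [[313.6 233.5]]
0.185 [[337.5 197.3]] [[311.3 197.2]]
0.245 [[340.4 133. ]] [[307.3 132.9]]
```

View pics/w1.png

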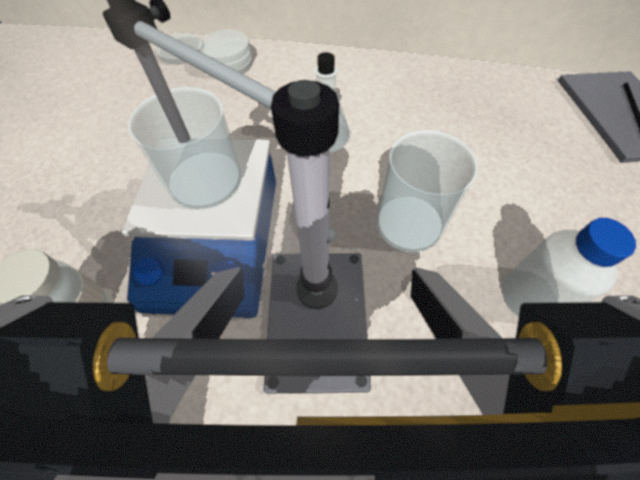

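The wrist view shows the sleeve running from (308,150) to (317,285), the button at about (331,237) on the right, and open fingers on either side. I'll zoom in on the sleeve.

Run:
```python
from h import *
a=cv2.imread('pics/w1.png')[170:310,255:385]; cv2.imwrite('pics/w1c.png',cv2.resize(a,None,fx=4,fy=4,interpolation=cv2.INTER_CUBIC))
```

```text
(no output)
```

View pics/w1c.png

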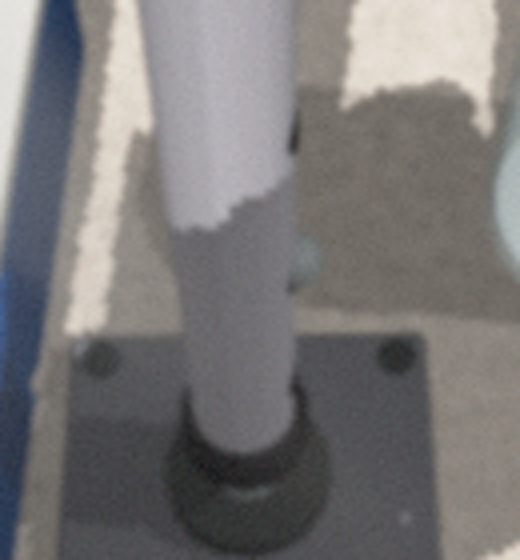

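The button tip is at crop (318,258), i.e. (334.5,234.5), against a predicted (335.9,233.6). The sleeve centre is at 314.7 against 313.6, so the pose is good to about 1 mm. Next is the approach to the sleeve.

>>> apply_moves(
  targets=[
    {"dx": 0.16,"dy": -0.3,"dz": 0,"rx": -0.08,"ry": 0,"rz": 0.06,"gripper": 1},
    {"dx": 0,"dy": 0,"dz": 0.8,"rx": 0,"ry": 0,"rz": 0,"gripper": 1},
    {"dx": 0,"dy": 0,"dz": 0.8,"rx": 0,"ry": 0,"rz": 0,"gripper": 1},
    {"dx": 0,"dy": 0,"dz": 0.8,"rx": 0,"ry": 0,"rz": 0,"gripper": 1},
    {"dx": 0,"dy": 0,"dz": 0.8,"rx": 0,"ry": 0,"rz": 0,"gripper": 1},
    {"dx": 0,"dy": 0,"dz": 0.8,"rx": 0,"ry": 0,"rz": 0,"gripper": 1},
    {"dx": 0,"dy": 0,"dz": 0,"rx": 0,"ry": 0,"rz": 0,"gripper": 1},
  ],
)

```text
clock: 5.08
tool_pos: [0.51, 0.0832, 0.147]
orientation: [-0.031, 0.924, 0.07, 0.374]
wrist_force: [-0.0, -0.0, -0.0]
opening: 1.001
```

Run:
```python
from h import *
s,p,r=pose(); print(s['clock'],p,s['qpos'].round(3),s['wrist_force'].round(1))
c,rt=goal(np.radians(44)); z=rt.as_matrix()[:,2]; g=c+[0,0,.135]
pt=g-.003*z; e,w=delta(p,r,pt,rt); print(pt,e.round(2),w.round(3))
```

```text
5.075 [0.50998956 0.08324454 0.14703343] [-0.104  0.026  2.388  1.693  0.182 -0.309] [-0. -0. -0.]
[0.5194686  0.08893076 0.13715802] [ 0.02 -0.14  0.47] [ 0.014 -0.005 -0.087]
```

>>> apply_moves(
  targets=[
    {"dx": 0,"dy": -0.07,"dz": 0.12,"rx": 0,"ry": -0.3,"rz": -0.04,"gripper": 1},
    {"dx": 0,"dy": -0.07,"dz": 0.12,"rx": 0,"ry": -0.3,"rz": -0.04,"gripper": 1},
    {"dx": 0,"dy": 0,"dz": 0.12,"rx": 0,"ry": 0,"rz": 0,"gripper": 1},
    {"dx": 0,"dy": 0,"dz": 0.12,"rx": 0,"ry": 0,"rz": 0,"gripper": 1},
    {"dx": 0,"dy": 0,"dz": 0,"rx": 0,"ry": 0,"rz": 0,"gripper": 1},
  ],
)

```text
clock: 5.7
tool_pos: [0.5186, 0.0891, 0.1379]
orientation: [-0.027, 0.932, 0.075, 0.353]
wrist_force: [0.8, 0.5, -0.2]
opening: 1.003
```

Run:
```python
from h import *
s,p,r=pose(); print(s['clock'],p,s['qpos'].round(3),s['wrist_force'].round(1))
c,rt=goal(np.radians(41)); z=rt.as_matrix()[:,2]; g=c+[0,0,.135]
pt=g-.003*z; e,w=delta(p,r,pt,rt); print(pt,e.round(2),w.round(3))
```

```text
5.7 [0.51858786 0.08910322 0.13792623] [-0.067  0.054  2.346  1.366  0.151  0.033] [ 0.8  0.5 -0.2]
[0.51958292 0.08894917 0.13726413] [0.01 0.01 0.04] [ 0.017 -0.091  0.029]
```

>>> apply_moves(
  targets=[
    {"dx": 0,"dy": 0,"dz": 0,"rx": 0,"ry": 0,"rz": 0,"gripper": -0.25},
    {"dx": 0,"dy": 0,"dz": 0,"rx": 0,"ry": 0,"rz": 0,"gripper": -0.25},
    {"dx": 0,"dy": 0,"dz": 0,"rx": 0,"ry": 0,"rz": 0,"gripper": -0.25},
    {"dx": 0,"dy": 0,"dz": 0,"rx": 0,"ry": 0,"rz": 0,"gripper": -0.25},
  ],
)

```text
clock: 6.2
tool_pos: [0.5189, 0.0896, 0.1375]
orientation: [-0.027, 0.932, 0.076, 0.352]
wrist_force: [-0.3, -0.4, -0.2]
opening: 0.607
```

>>> apply_moves(
  targets=[
    {"dx": 0,"dy": 0,"dz": 0,"rx": 0,"ry": 0,"rz": 0,"gripper": -1},
    {"dx": 0,"dy": 0,"dz": 0,"rx": 0,"ry": 0,"rz": 0,"gripper": -1},
    {"dx": 0,"dy": 0,"dz": 0,"rx": 0,"ry": 0,"rz": 0,"gripper": -1},
    {"dx": 0,"dy": 0,"dz": 0,"rx": 0,"ry": 0,"rz": 0,"gripper": -1},
  ],
)

```text
clock: 6.7
tool_pos: [0.5188, 0.0897, 0.1374]
orientation: [-0.028, 0.932, 0.075, 0.352]
wrist_force: [1.3, -0.9, -0.3]
opening: 0.269
```

Run:
```python
from h import *
s,p,r=pose(); print(s['clock'],p,s['qpos'].round(3),s['wrist_force'].round(1),s['torque'].round(2),s['opening']*94)
print('up in tool axes',r.inv().apply([0,0,1]).round(3))
```

```text
6.7 [0.51884412 0.08966432 0.13738423] [-0.066  0.056  2.346  1.371  0.151  0.029] [ 1.3 -0.9 -0.3] [ 0.01  0.34 -0.03] 25.298497101362784
up in tool axes [ 0.661  0.002 -0.75 ]
```

>>> apply_moves(
  targets=[
    {"dx": 0,"dy": 0,"dz": 0,"rx": 0,"ry": 0,"rz": 0,"gripper": -1},
    {"dx": 0.066,"dy": 0,"dz": -0.075,"rx": 0,"ry": 0,"rz": 0,"gripper": -1},
    {"dx": 0.066,"dy": 0,"dz": -0.075,"rx": 0,"ry": 0,"rz": 0,"gripper": -1},
    {"dx": 0.066,"dy": 0,"dz": -0.075,"rx": 0,"ry": 0,"rz": 0,"gripper": -1},
    {"dx": 0.066,"dy": 0,"dz": -0.075,"rx": 0,"ry": 0,"rz": 0,"gripper": -1},
    {"dx": 0,"dy": 0,"dz": 0,"rx": 0,"ry": 0,"rz": 0,"gripper": -1},
  ],
)

```text
clock: 7.45
tool_pos: [0.5188, 0.0897, 0.1489]
orientation: [-0.027, 0.933, 0.076, 0.352]
wrist_force: [5.0, 0.6, -6.8]
opening: 0.274
```

Run:
```python
from h import *
s,p,r=pose(); print(s['clock'],p,s['qpos'].round(3),s['wrist_force'].round(1),s['torque'].round(2),s['opening']*94)
d=grab('scene','s2.png')
a=d['image'][150:345,265:445,::-1]; cv2.imwrite('pics/s2c.png',cv2.resize(a,None,fx=3,fy=3,interpolation=cv2.INTER_CUBIC))
```

```text
7.45 [0.51882801 0.08966576 0.14886916] [-0.066  0.032  2.325  1.099  0.166  0.304] [ 5.   0.6 -6.8] [ 0.03  0.27 -0.06] 25.7744224005417
```

View pics/s2c.png

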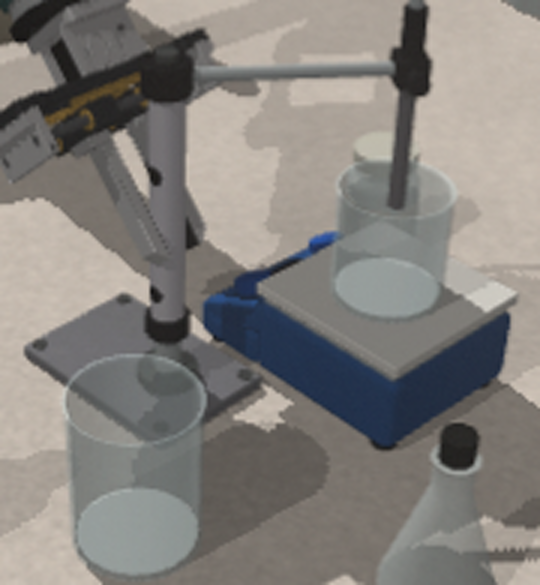

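The sleeve rises with the pads: the hub went from row 90 to 75, and the upper hole from 189 to 176. The wrist force of -6.8 N is normal sliding load. I'll continue the lift.

>>> apply_moves(
  targets=[
    {"dx": 0.132,"dy": 0,"dz": -0.15,"rx": 0,"ry": 0,"rz": 0,"gripper": -1},
    {"dx": 0.132,"dy": 0,"dz": -0.15,"rx": 0,"ry": 0,"rz": 0,"gripper": -1},
    {"dx": 0.132,"dy": 0,"dz": -0.15,"rx": 0,"ry": 0,"rz": 0,"gripper": -1},
    {"dx": 0.132,"dy": 0,"dz": -0.15,"rx": 0,"ry": 0,"rz": 0,"gripper": -1},
    {"dx": 0.132,"dy": 0,"dz": -0.15,"rx": 0,"ry": 0,"rz": 0,"gripper": -1},
    {"dx": 0,"dy": 0,"dz": 0,"rx": 0,"ry": 0,"rz": 0,"gripper": -1},
  ],
)

```text
clock: 8.25
tool_pos: [0.5188, 0.0897, 0.1794]
orientation: [-0.027, 0.932, 0.076, 0.352]
wrist_force: [0.7, -0.5, -2.8]
opening: 0.273
```

Run:
```python
from h import *
s,p,r=pose(); print(s['clock'],p,(p[2]-.1374)*1e3,s['qpos'].round(3),s['wrist_force'].round(1),s['torque'].round(2),s['opening']*94)
print('up in tool axes',r.inv().apply([0,0,1]).round(3))
```

```text
8.25 [0.51881937 0.08967563 0.1794051 ] 42.00510196049439 [-0.066 -0.026  2.273  0.679  0.236  0.732] [ 0.7 -0.5 -2.8] [-0.08  0.27 -0.11] 25.667201008623326
up in tool axes [ 0.661  0.002 -0.75 ]
```

>>> apply_moves(
  targets=[
    {"dx": 0.033,"dy": 0,"dz": -0.0375,"rx": 0,"ry": 0,"rz": 0,"gripper": -1},
    {"dx": 0.033,"dy": 0,"dz": -0.0375,"rx": 0,"ry": 0,"rz": 0,"gripper": -1},
    {"dx": 0.033,"dy": 0,"dz": -0.0375,"rx": 0,"ry": 0,"rz": 0,"gripper": -1},
    {"dx": 0.033,"dy": 0,"dz": -0.0375,"rx": 0,"ry": 0,"rz": 0,"gripper": -1},
    {"dx": 0.022,"dy": 0,"dz": -0.025,"rx": 0,"ry": 0,"rz": 0,"gripper": -1},
    {"dx": 0,"dy": 0,"dz": 0,"rx": 0,"ry": 0,"rz": 0,"gripper": -1},
  ],
)

```text
clock: 9.0
tool_pos: [0.5188, 0.0897, 0.1865]
orientation: [-0.027, 0.932, 0.076, 0.352]
wrist_force: [3.2, -0.2, -3.2]
opening: 0.27
```

>>> apply_moves(
  targets=[
    {"dx": 0.022,"dy": 0,"dz": -0.025,"rx": 0,"ry": 0,"rz": 0,"gripper": -1},
    {"dx": 0,"dy": 0,"dz": 0,"rx": 0,"ry": 0,"rz": 0,"gripper": -1},
  ],
)

```text
clock: 9.25
tool_pos: [0.5188, 0.0897, 0.1873]
orientation: [-0.027, 0.932, 0.076, 0.352]
wrist_force: [5.5, -0.4, -4.0]
opening: 0.271
```

Run:
```python
from h import *
s,p,r=pose(); print(s['clock'],p,(p[2]-.1374)*1e3,s['wrist_force'].round(1),s['torque'].round(2),s['opening']*94)
d=grab('scene','s3.png')
a=d['image'][150:290,265:445,::-1]; cv2.imwrite('pics/s3c.png',cv2.resize(a,None,fx=4,fy=4,interpolation=cv2.INTER_CUBIC))
```

```text
9.25 [0.51879534 0.08969303 0.18727229] 49.87229358949696 [ 5.5 -0.4 -4. ] [ 0.04  0.21 -0.09] 25.514248906106477
```

View pics/s3c.png

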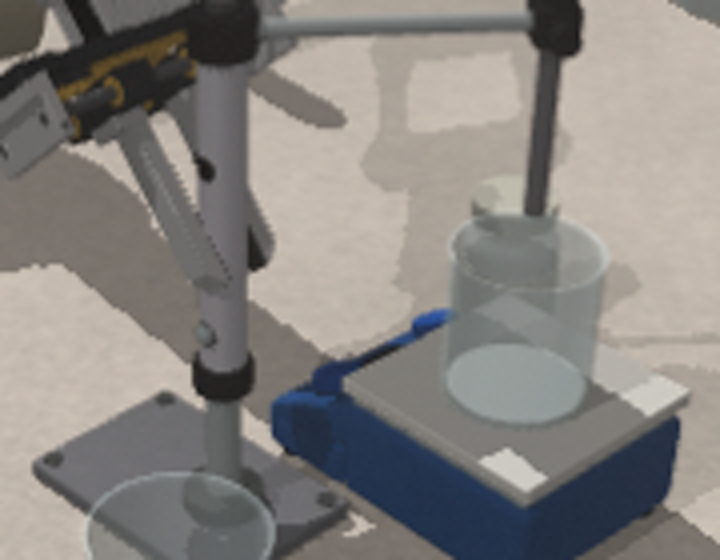

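The button shows out in the lowest hole at crop (204,333), with the sleeve at +49.9 mm and the electrode tip above the beaker rim. I'll open and back off along the tool axis.

>>> apply_moves(
  targets=[
    {"dx": 0,"dy": 0,"dz": 0,"rx": 0,"ry": 0,"rz": 0,"gripper": 1},
    {"dx": 0,"dy": 0,"dz": 0,"rx": 0,"ry": 0,"rz": 0,"gripper": 1},
    {"dx": 0,"dy": 0,"dz": 0,"rx": 0,"ry": 0,"rz": 0,"gripper": 1},
    {"dx": 0,"dy": 0,"dz": 0,"rx": 0,"ry": 0,"rz": 0,"gripper": 1},
    {"dx": 0,"dy": 0,"dz": -0.4,"rx": 0,"ry": 0,"rz": 0,"gripper": 1},
    {"dx": 0,"dy": 0,"dz": -0.8,"rx": 0,"ry": 0,"rz": 0,"gripper": 1},
    {"dx": 0,"dy": 0,"dz": -0.9,"rx": 0,"ry": 0,"rz": 0,"gripper": 1},
    {"dx": 0,"dy": 0,"dz": -0.9,"rx": 0,"ry": 0,"rz": 0,"gripper": 1},
    {"dx": 0,"dy": 0,"dz": -0.9,"rx": 0,"ry": 0,"rz": 0,"gripper": 1},
    {"dx": 0,"dy": 0,"dz": -0.9,"rx": 0,"ry": 0,"rz": 0,"gripper": 1},
  ],
)

```text
clock: 10.55
tool_pos: [0.4239, 0.0747, 0.296]
orientation: [-0.027, 0.932, 0.076, 0.352]
wrist_force: [0.9, 0.7, 0.5]
opening: 1.002
```

Run:
```python
from h import *
s,p,r=pose(); print(s['clock'],p,s['qpos'].round(3),s['wrist_force'].round(1),s['opening']*94)
d=grab('scene','s4.png'); t=grab('top','t4.png'); pickle.dump({'scene':d,'top':t},open('D4.pkl','wb'))
a=d['image'][130:270,265:445,::-1]; a=cv2.resize(a,None,fx=4,fy=4,interpolation=cv2.INTER_CUBIC); cv2.imwrite('pics/s4c.png',a)
c,rt=goal(0); w=(r.inv()*rt).as_rotvec()/.08; print('to upright',w.round(2))
```

```text
10.55 [0.42392995 0.07468171 0.29602758] [-0.185 -0.362  2.159  0.36   0.684  1.021] [0.9 0.7 0.5] 94.17626152045321
to upright [ 0.02 -9.03  0.03]
```

View pics/s4c.png

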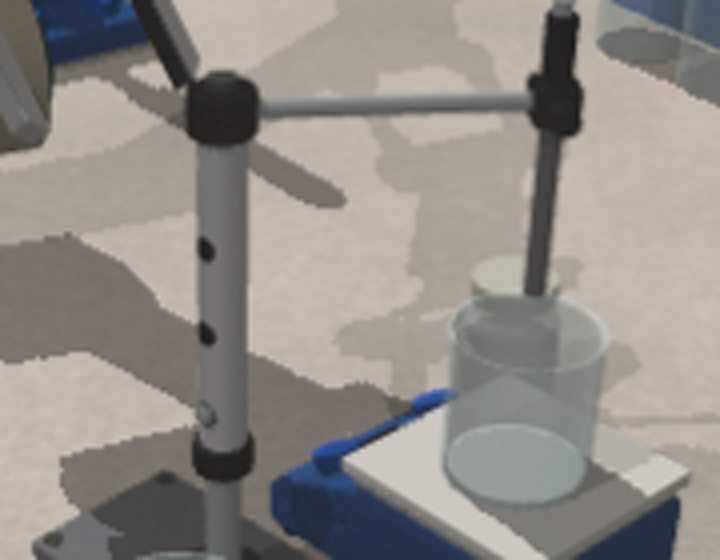

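The button shows in the lowest hole at crop (205,413), with the other two holes dark above it. I'll compare it at pixel level with the initial picture, where it was fully out.

Run:
```python
from h import *
a=cv2.imread('pics/scene0.png')[218:250,300:335]; b=cv2.imread('pics/s4.png')[218:250,300:335]
cv2.imwrite('pics/btn.png',np.hstack([cv2.resize(i,None,fx=11,fy=11,interpolation=cv2.INTER_NEAREST) for i in (a,b)]))
```

```text
(no output)
```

View pics/btn.png

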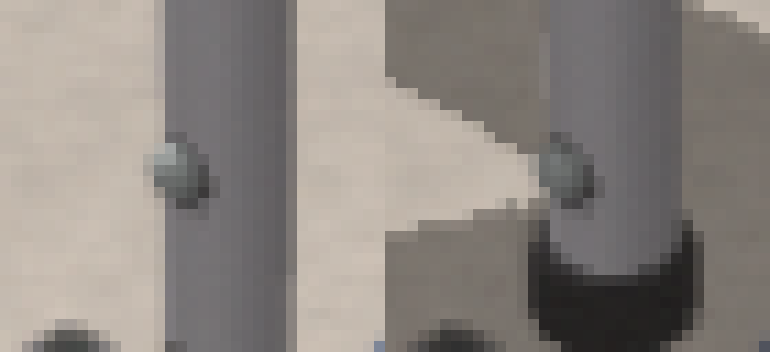

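>>> apply_moves(
  targets=[
    {"dx": 0,"dy": 0,"dz": 0,"rx": 0,"ry": -0.98,"rz": 0,"gripper": 1},
    {"dx": 0,"dy": 0,"dz": 0,"rx": 0,"ry": -0.98,"rz": 0,"gripper": 1},
    {"dx": 0,"dy": 0,"dz": 0,"rx": 0,"ry": -0.98,"rz": 0,"gripper": 1},
    {"dx": 0,"dy": 0,"dz": 0,"rx": 0,"ry": -0.98,"rz": 0,"gripper": 1},
    {"dx": 0,"dy": 0,"dz": 0,"rx": 0,"ry": -0.98,"rz": 0,"gripper": 1},
    {"dx": 0,"dy": 0,"dz": 0,"rx": 0,"ry": -0.98,"rz": 0,"gripper": 1},
    {"dx": 0,"dy": 0,"dz": 0,"rx": 0,"ry": -0.98,"rz": 0,"gripper": 1},
    {"dx": 0,"dy": 0,"dz": 0,"rx": 0,"ry": -0.98,"rz": 0,"gripper": 1},
    {"dx": 0,"dy": 0,"dz": 0,"rx": 0,"ry": -0.98,"rz": 0,"gripper": 1},
    {"dx": 0,"dy": 0,"dz": 0,"rx": 0,"ry": -0.2,"rz": 0,"gripper": 1},
  ],
)

```text
clock: 11.9
tool_pos: [0.4261, 0.0751, 0.2938]
orientation: [0.001, 0.997, 0.081, -0.001]
wrist_force: [0.6, -0.2, 0.1]
opening: 0.998
```

Run:
```python
from h import *
a=cv2.imread('pics/scene0.png'); b=cv2.imread('pics/s4.png')
d=grab('scene','s5.png'); e=cv2.imread('pics/s5.png')
for r in range(230,238):
    print(r,*[' '.join(map(str,i[r,310:321].astype(int).sum(1)//3)) for i in (a,b,e)],sep=' | ')
D=pickle.load(open('D0.pkl','rb'))['scene']
x,y,t=pickle.load(open('stand.pkl','rb'))
for o in (.019,.016,.013): print(proj(D,[x+o*np.sin(t),y-o*np.cos(t),.135]))
print(cam(D)[2]-cam(d)[2])
```

```text
230 | 180 182 183 183 172 105 99 116 117 115 113 | 111 112 114 114 108 86 98 114 114 114 112 | 114 115 116 115 111 89 100 116 117 117 114
231 | 183 183 183 180 174 161 109 98 117 116 113 | 173 163 112 111 106 99 84 96 115 114 111 | 117 115 115 114 108 101 86 98 115 117 113
232 | 183 185 183 168 155 154 123 98 99 115 112 | 181 181 173 151 109 117 104 97 97 113 111 | 115 116 114 105 111 119 105 99 97 117 113
233 | 184 186 182 159 126 120 114 95 77 116 113 | 183 184 180 151 107 111 108 93 76 114 111 | 116 118 116 108 109 114 111 95 77 117 113
234 | 187 187 186 171 106 106 102 90 73 100 112 | 185 184 184 168 102 104 100 89 70 98 111 | 117 117 117 114 104 106 101 90 72 100 113
235 | 186 185 185 177 140 98 90 78 58 95 113 | 185 183 183 174 139 96 89 76 57 95 111 | 117 117 116 113 103 96 90 78 58 97 113
236 | 187 186 185 182 169 111 75 70 96 113 111 | 175 142 175 126 119 109 74 68 94 110 110 | 117 117 116 115 113 104 75 70 96 113 113
237 | 187 186 185 184 175 120 111 107 102 115 111 | 127 118 126 111 103 118 108 105 100 113 110 | 117 118 115 113 101 112 110 107 102 116 113
[[313.83673754 234.76889756]]
[[314.88028118 234.24243708]]
[[315.92031005 233.71776227]]
[0. 0. 0.]
```

The button's pixel edges match the initial "fully out" picture (columns 313–318, same values in the shaded rows), so it's locked. Next I'll yaw to the rod direction while rising.

>>> apply_moves(
  targets=[
    {"dx": 0,"dy": 0,"dz": -0.5,"rx": 0,"ry": 0,"rz": -0.94,"gripper": 1},
    {"dx": 0,"dy": 0,"dz": -0.5,"rx": 0,"ry": 0,"rz": -0.94,"gripper": 1},
    {"dx": 0,"dy": 0,"dz": -0.5,"rx": 0,"ry": 0,"rz": -0.94,"gripper": 1},
    {"dx": 0,"dy": 0,"dz": -0.5,"rx": 0,"ry": 0,"rz": -0.94,"gripper": 1},
    {"dx": 0,"dy": 0,"dz": -0.5,"rx": 0,"ry": 0,"rz": -0.94,"gripper": 1},
    {"dx": 0,"dy": 0,"dz": -0.5,"rx": 0,"ry": 0,"rz": -0.94,"gripper": 1},
    {"dx": 0,"dy": 0,"dz": -0.5,"rx": 0,"ry": 0,"rz": -0.94,"gripper": 1},
    {"dx": 0,"dy": 0,"dz": -0.5,"rx": 0,"ry": 0,"rz": -0.94,"gripper": 1},
    {"dx": 0,"dy": 0,"dz": 0,"rx": 0,"ry": 0,"rz": -0.94,"gripper": 1},
    {"dx": 0,"dy": 0,"dz": 0,"rx": 0,"ry": 0,"rz": -0.94,"gripper": 1},
    {"dx": 0,"dy": 0,"dz": 0,"rx": 0,"ry": 0,"rz": -0.94,"gripper": 1},
    {"dx": 0,"dy": 0,"dz": 0,"rx": 0,"ry": 0,"rz": -0.94,"gripper": 1},
  ],
)

```text
clock: 13.45
tool_pos: [0.4242, 0.075, 0.415]
orientation: [0.001, 0.861, 0.508, 0.0]
wrist_force: [-0.1, -0.8, 0.0]
opening: 1.001
```

```bash
cat >> h.py <<'E'
def bgoal(boom,z=.310,rad=.09):
    x,y,a=pickle.load(open('stand.pkl','rb')); th=a+.9076+boom
    ex=np.array([np.cos(th),np.sin(th),0]); Y=np.array([np.sin(th),-np.cos(th),0])
    return np.array([x,y,z])+rad*ex, R.from_matrix(np.c_[ex,Y,[0,0,-1]])
E
python3 - <<'E'
from h import *
s,p,r=pose(); print(s['clock'],p,s['qpos'].round(3),s['wrist_force'].round(1))
for z in (.41,.31):
    e,w=delta(p,r,*bgoal(0,z)); print(e.round(2),w.round(3))
E
```

```text
13.45 [0.42418045 0.07499462 0.41501997] [ 1.500e-02 -1.000e-03  1.389e+00 -2.000e-03  1.751e+00  5.190e-01] [-0.1 -0.8  0. ]
[4.99 2.61 0.17] [ 0.03   0.009 -0.015]
[4.99 2.6  3.5 ] [ 0.03   0.009 -0.015]
```

>>> apply_moves(
  targets=[
    {"dx": 1.0,"dy": 0.52,"dz": 0,"rx": 0,"ry": 0,"rz": 0,"gripper": 1},
    {"dx": 1.0,"dy": 0.52,"dz": 0,"rx": 0,"ry": 0,"rz": 0,"gripper": 1},
    {"dx": 1.0,"dy": 0.52,"dz": 0,"rx": 0,"ry": 0,"rz": 0,"gripper": 1},
    {"dx": 1.0,"dy": 0.52,"dz": 0,"rx": 0,"ry": 0,"rz": 0,"gripper": 1},
    {"dx": 1.0,"dy": 0.52,"dz": 0,"rx": 0,"ry": 0,"rz": 0,"gripper": 1},
    {"dx": 0,"dy": 0,"dz": 0.7,"rx": 0,"ry": 0,"rz": 0,"gripper": 1},
    {"dx": 0,"dy": 0,"dz": 0.7,"rx": 0,"ry": 0,"rz": 0,"gripper": 1},
    {"dx": 0,"dy": 0,"dz": 0.7,"rx": 0,"ry": 0,"rz": 0,"gripper": 0.5},
    {"dx": 0,"dy": 0,"dz": 0.7,"rx": 0,"ry": 0,"rz": 0,"gripper": 0.5},
    {"dx": 0,"dy": 0,"dz": 0.7,"rx": 0,"ry": 0,"rz": 0,"gripper": 0},
    {"dx": 0,"dy": 0,"dz": 0,"rx": 0,"ry": 0,"rz": 0,"gripper": -0.5},
  ],
)

```text
clock: 14.82
tool_pos: [0.5645, 0.1677, 0.3085]
orientation: [0.0, 0.862, 0.507, -0.002]
wrist_force: [0.1, 0.8, 0.9]
opening: 0.611
```

Run:
```python
from h import *
d=grab('wrist','w6.png')
s,p,r=pose(); print(s['clock'],p,s['qpos'].round(3),s['wrist_force'].round(1),s['opening']*94)
e,w=delta(p,r,*bgoal(0)); print(e.round(2),w.round(3))
```

```text
14.875 [0.56526182 0.16781435 0.30992276] [ 0.172  0.266  1.318 -0.002  1.558  0.679] [ 0.5 -0.4  0.5] 53.6323099371435
[ 0.   -0.01 -0.  ] [ 0.014  0.022 -0.049]
```

View pics/w6.png

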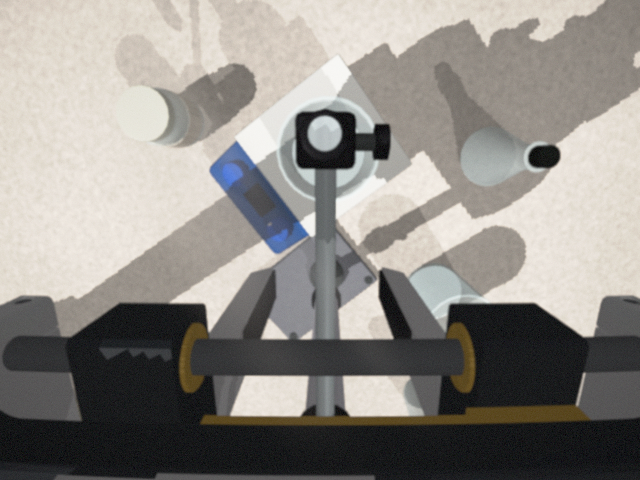

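The rod is centred between the pads at column 325 and aligned with the tool. The clamp is clear ahead. Close on the rod.

>>> apply_moves(
  targets=[
    {"dx": 0,"dy": 0,"dz": 0,"rx": 0,"ry": 0,"rz": 0,"gripper": -1},
    {"dx": 0,"dy": 0,"dz": 0,"rx": 0,"ry": 0,"rz": 0,"gripper": -1},
    {"dx": 0,"dy": 0,"dz": 0,"rx": 0,"ry": 0,"rz": 0,"gripper": -1},
    {"dx": 0,"dy": 0,"dz": 0,"rx": 0,"ry": 0,"rz": 0,"gripper": -1},
    {"dx": 0,"dy": 0,"dz": 0,"rx": 0,"ry": 0,"rz": 0,"gripper": -1},
  ],
)

```text
clock: 15.5
tool_pos: [0.5658, 0.1681, 0.3106]
orientation: [0.001, 0.862, 0.507, 0.0]
wrist_force: [-1.4, 1.5, 0.6]
opening: 0.098
```

>>> apply_moves(
  targets=[
    {"dx": 0,"dy": 0.12,"dz": 0,"rx": 0,"ry": 0,"rz": 0.5,"gripper": -1},
    {"dx": -0.01,"dy": 0.24,"dz": 0,"rx": 0,"ry": 0,"rz": 1.0,"gripper": -1},
    {"dx": -0.01,"dy": 0.24,"dz": 0,"rx": 0,"ry": 0,"rz": 1.0,"gripper": -1},
  ],
)

```text
clock: 15.88
tool_pos: [0.5804, 0.1575, 0.3105]
orientation: [0.001, 0.909, 0.417, -0.0]
wrist_force: [-2.4, 0.2, 1.7]
opening: 0.097
```

Run:
```python
from h import *
s,p,r=pose(); print(s['clock'],p,s['qpos'].round(3),s['wrist_force'].round(1),s['torque'].round(2),s['opening']*94)
e,w=delta(p,r,*bgoal(-.2)); print(e.round(3),w.round(3))
```

```text
15.875 [0.58035732 0.15752809 0.31047745] [ 0.151  0.285  1.291 -0.002  1.567  0.862] [-2.4  0.2  1.7] [ 0.03  0.32 -0.13] 9.079144067608373
[-0.004 -0.023  0.016] [ 0.016  0.021 -0.099]
```

>>> apply_moves(
  targets=[
    {"dx": -0.01,"dy": 0.24,"dz": 0,"rx": 0,"ry": 0,"rz": 1.0,"gripper": -1},
    {"dx": -0.01,"dy": 0.24,"dz": 0,"rx": 0,"ry": 0,"rz": 1.0,"gripper": -1},
    {"dx": -0.01,"dy": 0.24,"dz": 0,"rx": 0,"ry": 0,"rz": 1.0,"gripper": -1},
    {"dx": -0.01,"dy": 0.24,"dz": 0,"rx": 0,"ry": 0,"rz": 1.0,"gripper": -1},
    {"dx": -0.01,"dy": 0.24,"dz": 0,"rx": 0,"ry": 0,"rz": 1.0,"gripper": -1},
    {"dx": -0.01,"dy": 0.24,"dz": 0,"rx": 0,"ry": 0,"rz": 1.0,"gripper": -1},
    {"dx": -0.01,"dy": 0.24,"dz": 0,"rx": 0,"ry": 0,"rz": 1.0,"gripper": -1},
    {"dx": -0.01,"dy": 0.24,"dz": 0,"rx": 0,"ry": 0,"rz": 1.0,"gripper": -1},
  ],
)

```text
clock: 16.88
tool_pos: [0.6087, 0.1087, 0.3103]
orientation: [0.001, 0.994, 0.109, -0.001]
wrist_force: [-4.0, 0.7, 1.0]
opening: 0.094
```

Run:
```python
from h import *
s,p,r=pose(); print(s['clock'],p,s['qpos'].round(3),s['wrist_force'].round(1),s['torque'].round(2))
e,w=delta(p,r,*bgoal(-.84)); print(e.round(3),w.round(3))
```

```text
16.875 [0.60873465 0.10865958 0.31028663] [ 0.066  0.313  1.25  -0.002  1.581  1.417] [-4.   0.7  1. ] [ 0.12  0.59 -0.08]
[ 0.022 -0.025  0.009] [ 0.023  0.034 -0.098]
```

>>> apply_moves(
  targets=[
    {"dx": -0.01,"dy": 0.24,"dz": 0,"rx": 0,"ry": 0,"rz": 1.0,"gripper": -1},
    {"dx": -0.01,"dy": 0.24,"dz": 0,"rx": 0,"ry": 0,"rz": 1.0,"gripper": -1},
    {"dx": -0.01,"dy": 0.24,"dz": 0,"rx": 0,"ry": 0,"rz": 1.0,"gripper": -1},
    {"dx": -0.01,"dy": 0.24,"dz": 0,"rx": 0,"ry": 0,"rz": 1.0,"gripper": -1},
    {"dx": -0.01,"dy": 0.24,"dz": 0,"rx": 0,"ry": 0,"rz": 1.0,"gripper": -1},
    {"dx": -0.01,"dy": 0.24,"dz": 0,"rx": 0,"ry": 0,"rz": 1.0,"gripper": -1},
    {"dx": -0.01,"dy": 0.24,"dz": 0,"rx": 0,"ry": 0,"rz": 1.0,"gripper": -1},
    {"dx": -0.01,"dy": 0.24,"dz": 0,"rx": 0,"ry": 0,"rz": 1.0,"gripper": -1},
    {"dx": -0.01,"dy": 0.24,"dz": 0,"rx": 0,"ry": 0,"rz": 1.0,"gripper": -1},
    {"dx": -0.01,"dy": 0.24,"dz": 0,"rx": 0,"ry": 0,"rz": 1.0,"gripper": -1},
    {"dx": -0.01,"dy": 0.24,"dz": 0,"rx": 0,"ry": 0,"rz": 1.0,"gripper": -1},
  ],
)

```text
clock: 18.25
tool_pos: [0.5919, 0.0346, 0.3103]
orientation: [0.001, 0.946, -0.324, -0.001]
wrist_force: [-2.4, 1.1, -0.1]
opening: 0.096
```

>>> apply_moves(
  targets=[
    {"dx": 0,"dy": 0.12,"dz": 0,"rx": 0,"ry": 0,"rz": 0.5,"gripper": -1},
    {"dx": 0,"dy": 0.09,"dz": 0,"rx": 0,"ry": 0,"rz": 0.4,"gripper": -1},
    {"dx": 0,"dy": 0,"dz": 0,"rx": 0,"ry": 0,"rz": 0,"gripper": -1},
  ],
)

```text
clock: 18.62
tool_pos: [0.588, 0.0297, 0.3102]
orientation: [0.001, 0.934, -0.357, -0.001]
wrist_force: [-5.8, 2.0, 0.1]
opening: 0.098
```

Run:
```python
from h import *
s,p,r=pose(); print(s['clock'],p,s['qpos'].round(3),s['wrist_force'].round(1),s['torque'].round(2))
e,w=delta(p,r,*bgoal(-1.79)); print(e.round(3),w.round(3))
d=grab('wrist','w7.png');pickle.dump(d,open('w7.pkl','wb'))
P,q=bgoal(-1.79,.307,.165)
for z in (.36,.19): P[2]=z; print('electrode pred',z,P.round(4),proj(d,P).round(1))
for z in (.12,.004): print('rinse', proj(d,[.6385,-.0142,z]).round(1))
sc=grab('scene','s7.png');
t=grab('top','t7.png')
a=cv2.resize(sc['image'][130:345,240:420,::-1],None,fx=2.2,fy=2.2,interpolation=cv2.INTER_CUBIC)
b=cv2.resize(d['image'][:,:,::-1],None,fx=.62,fy=.62,interpolation=cv2.INTER_AREA)
b=cv2.imread('pics/w7.png')[0:330,120:520]
o=np.zeros((max(a.shape[0],b.shape[0]),a.shape[1]+b.shape[1],3),np.uint8); o[:a.shape[0],:a.shape[1]]=a; o[:b.shape[0],a.shape[1]:]=b
cv2.imwrite('pics/c7.png',o); print(o.shape,a.shape)
```

```text
18.625 [0.58798442 0.02966894 0.31021531] [-6.700e-02  2.650e-01  1.318e+00 -1.000e-03  1.560e+00  2.233e+00] [-5.8  2.   0.1] [0.54 0.84 0.03]
[ 0.024 -0.025  0.007] [ 0.029  0.012 -0.081]
electrode pred 0.36 [ 0.6453 -0.0199  0.36  ] [[323.2 134.2]]
electrode pred 0.19 [ 0.6453 -0.0199  0.19  ] [[324.9 149.2]]
rinse [[325.4 160.2]]
rinse [[325.6 159.8]]
(473, 796, 3) (473, 396, 3)
```

View pics/c7.png

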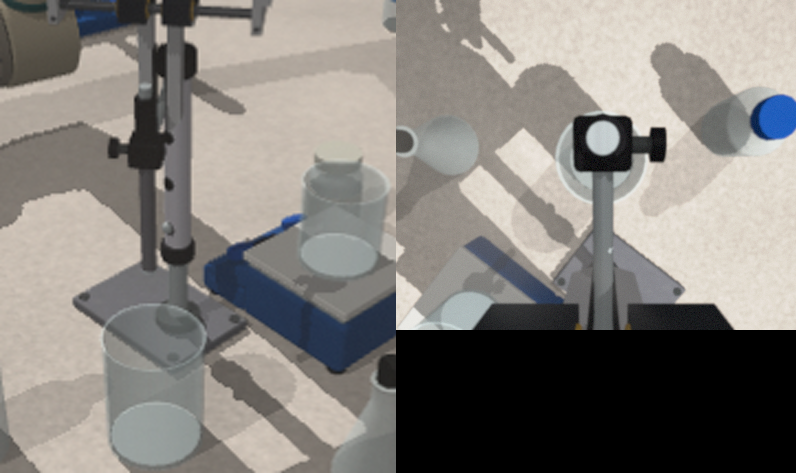

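The wrist view (full-frame pixels) puts the electrode cap at (327,138), directly in line with the rinse beaker's rim centre at about (326,157), so it's centred in angle. The scene view shows the electrode tip well above the rim and the button still out. I'll let go and rise clear.

>>> apply_moves(
  targets=[
    {"dx": 0,"dy": 0,"dz": 0,"rx": 0,"ry": 0,"rz": 0,"gripper": -0.5},
    {"dx": 0,"dy": 0,"dz": 0,"rx": 0,"ry": 0,"rz": 0,"gripper": 0.3},
    {"dx": 0,"dy": 0,"dz": 0,"rx": 0,"ry": 0,"rz": 0,"gripper": 0.3},
    {"dx": 0,"dy": 0,"dz": 0,"rx": 0,"ry": 0,"rz": 0,"gripper": 0.3},
    {"dx": 0,"dy": 0,"dz": -0.5,"rx": 0,"ry": 0,"rz": 0,"gripper": 0.3},
    {"dx": 0,"dy": 0,"dz": -0.8,"rx": 0,"ry": 0,"rz": 0,"gripper": 0.3},
    {"dx": 0,"dy": 0,"dz": -0.8,"rx": 0,"ry": 0,"rz": 0,"gripper": 0.3},
    {"dx": 0,"dy": 0,"dz": -0.8,"rx": 0,"ry": 0,"rz": 0,"gripper": 0.3},
    {"dx": 0,"dy": 0,"dz": -0.8,"rx": 0,"ry": 0,"rz": 0,"gripper": 0.3},
    {"dx": 0,"dy": 0,"dz": -0.5,"rx": 0,"ry": 0,"rz": 0,"gripper": 0.3},
    {"dx": 0,"dy": 0,"dz": 0,"rx": 0,"ry": 0,"rz": 0,"gripper": 0.3},
    {"dx": 0,"dy": 0,"dz": 0,"rx": 0,"ry": 0,"rz": 0,"gripper": 0.3},
  ],
)

```text
clock: 20.27
tool_pos: [0.589, 0.0295, 0.4365]
orientation: [0.001, 0.934, -0.356, 0.001]
wrist_force: [0.4, -0.1, 0.4]
opening: 0.648
```

Run:
```python
from h import *
s,p,r=pose(); print(s['clock'],p,s['wrist_force'].round(1),s['opening'])
sc=grab('scene','s8.png'); b=cv2.imread('pics/s8.png').astype(int)
a0=cv2.imread('pics/scene0.png').astype(int); a7=cv2.imread('pics/s7.png').astype(int)
print('scene button cols',[(b[r_,312:320].sum(1)//3).tolist() for r_ in (233,235)])
d=grab('wrist','w8.png'); g=cv2.cvtColor(d['image'],cv2.COLOR_RGB2GRAY)
P,q=bgoal(-1.79,.36,.165); print('cap pred',proj(d,P).round(1),'rinse rim pred',proj(d,[.6385,-.0142,.12]).round(1))
x=cv2.imread('pics/w8.png')[0:330,120:520]; y=cv2.resize(cv2.imread('pics/s8.png')[140:350,240:420],None,fx=2.2,fy=2.2,interpolation=cv2.INTER_CUBIC)
o=np.zeros((max(x.shape[0],y.shape[0]),x.shape[1]+y.shape[1],3),np.uint8);o[:y.shape[0],:y.shape[1]]=y;o[:x.shape[0],y.shape[1]:]=x
cv2.imwrite('pics/c8.png',o)
# displacement of bystanders between scene0 and now (template match)
for n,(u,v) in dict(rinse=(311,318),bottle=(222,305),flask=(412,325),beaker=(395,245)).items():
    t=a0[v-18:v+18,u-22:u+22].astype(np.uint8); w=b[v-26:v+26,u-30:u+30].astype(np.uint8)
    m=cv2.matchTemplate(w,t,cv2.TM_CCOEFF_NORMED); print(n,np.subtract(cv2.minMaxLoc(m)[3],8),m.max().round(2))
```

```text
20.275 [0.58904894 0.02946718 0.43646741] [ 0.4 -0.1  0.4] 0.6483371365671756
scene button cols [[116, 117, 124, 119, 113, 94, 76, 115], [115, 112, 102, 97, 89, 79, 58, 96]]
cap pred [[325.6 149.1]] rinse rim pred [[326.1 161. ]]
rinse [0 0] 0.9
bottle [0 0] 1.0
flask [-7  1] 0.77
beaker [0 0] 0.27
```

Run:
```python
from h import *
L=lambda f:cv2.imread('pics/'+f,0)
t9=grab('top','t9.png')
def blob(img,x0,x1,y0,y1,th):
    m=img[y0:y1,x0:x1]<th; v,u=np.nonzero(m); return len(u),(u.mean()+x0).round(1),(v.mean()+y0).round(1)
for f in ('scene0.png','s4.png','s8.png'): print(f,'flask cap',blob(L(f),405,430,288,306,60))
a,b=L('scene0.png'),L('s8.png')
# glass edges: compare gradient patches
def mt(A,B,u,v,h=14,w=24,s=8):
    G=lambda i:cv2.Canny(i,30,80).astype(np.float32)
    t=G(A)[v-h:v+h,u-w:u+w]; W=G(B)[v-h-s:v+h+s,u-w-s:u+w+s]
    m=cv2.matchTemplate(W,t,cv2.TM_CCOEFF_NORMED); return np.subtract(cv2.minMaxLoc(m)[3],s),m.max().round(2)
print('beaker s4->s8',mt(L('s4.png'),b,396,235,30,28),'beaker 0->s8',mt(a,b,396,235,30,28),'rinse',mt(a,b,311,305,38,30),'flask',mt(a,b,410,325,30,28))
w=cv2.imread('pics/w8.png',0)
c=cv2.HoughCircles(w[60:330,200:460],cv2.HOUGH_GRADIENT,1,5,param1=80,param2=18,minRadius=8,maxRadius=60)
print((c[0][:8]+[200,60,0]).round(1).tolist() if c is not None else None)
d=grab('wrist'); f=cam(d)[0]; zc=cam(d)[2][2]; print('cap r',6*f/(zc-.36)/1e3,'rim r',45*f/(zc-.12)/1e3,'block blob',blob(w,290,360,110,190,45))
```

```text
scene0.png flask cap (169, np.float64(416.6), np.float64(297.4))
s4.png flask cap (172, np.float64(416.6), np.float64(297.4))
s8.png flask cap (173, np.float64(416.5), np.float64(297.4))
beaker s4->s8 (array([0, 0]), np.float32(0.74)) beaker 0->s8 (array([0, 0]), np.float32(0.71)) rinse (array([0, 0]), np.float32(0.68)) flask (array([0, 0]), np.float32(0.44))
[[327.5, 159.5, 32.3], [269.5, 201.5, 51.6], [283.5, 184.5, 50.5], [326.5, 164.5, 28.0], [287.5, 191.5, 58.3], [258.5, 213.5, 56.1], [329.5, 268.5, 46.2], [278.5, 185.5, 46.2]]
cap r 8.745845082444804 rim r 32.32087258526742 block blob (668, np.float64(331.4), np.float64(152.0))
```

Run:
```python
from h import *
w=cv2.imread('pics/w8.png',0); d=grab('wrist')
print(w[136:166:2,308:348:2])
q=cv2.HoughCircles(cv2.resize(w[130:172,305:352],None,fx=4,fy=4,interpolation=cv2.INTER_CUBIC),cv2.HOUGH_GRADIENT,1,20,param1=80,param2=12,minRadius=26,maxRadius=42)
c=q[0][0]/4+[305,130,0]; print(c)
cap=atz(d,[c[:2]],.36); rim=atz(d,[(327.5,159.5)],.12); x,y,_=pickle.load(open('stand.pkl','rb'))
print('cap',cap,'rinse',rim,'off',(cap-rim)[0,:2]*1e3,[np.hypot(*(v[0,:2]-[x,y])) for v in (cap,rim)],[np.arctan2(v[0,1]-y,v[0,0]-x) for v in (cap,rim)])
```

```text
[[153 149 142 124 121 131 134 141 141 142 139 137 127 113 100  99 130 154
  155 169]
 [154 144  90  48  43  40  38  38  42  40  36  43  38  36  27  35  49 106
  150 153]
 [154 126  44  19  15  19  18  24  17  27  22  23  23  28  34  18  26  71
  143 155]
 [161 133  37  19  21  21  23  27  53  78  81  57  36  34  34  29  30  68
  140 150]
 [175 136  40  26  25  18  28  99 148 175 176 147  82  34  31  31  27  74
  156 148]
 [176 135  42   6  17  19  90 168 187 187 189 188 155  85  33  30  33  68
  155 150]
 [181 136  39  11  18  36 140 187 185 188 190 190 189 132  41  27  33  41
   82  88]
 [179 132  38  22  16  46 157 190 186 189 186 188 190 142  47  17  23  33
   58  67]
 [179 136  37  14  17  50 157 188 185 187 191 191 191 139  43  23  28  35
   68  71]
 [181 140  46  23  13  32 130 183 185 185 191 190 184 109  37  27  31  34
   62  73]
 [181 149  52  15   5  15  60 143 177 185 189 180 136  53  33  28  24  37
   77  84]
 [179 148  54  25  27  11  26  62 106 140 139 113  53  32  33  30  26  58
  140 158]
 [179 149  53  26  29  22  26  25  28  38  42  38  36  33  33  30  30  74
  162 173]
 [177 150  53  22  31  26  19  15  25  27  31  25  34  24  30  32  29  76
  160 179]
 [178 158  65  18  22  22  25  24  28  23  27  28  22  32  27  33  25  90
  165 178]]
[327.125      150.375        8.17500019]
cap [[ 0.64397072 -0.02005338  0.36      ]] rinse [[ 0.63868402 -0.01687855  0.12      ]] off [ 5.28669575 -3.17482611] [np.float64(0.16414186281907772), np.float64(0.15808798110615796)] [np.float64(-0.728808564925912), np.float64(-0.7360990048843277)]
```

```bash
python3 -c "
from h import *
print(sense()['clock'],sense()['wrist_force'].round(1)); print(workorder.close_job())"
```

```text
20.525 [-0.4  0.2 -0.3]
the job is handed in; nothing more can be done
None
```

The job is done and handed in at 20.5 s of the 48 s allowed. I pinched the sleeve and pressed the button flush, then raised the sleeve 49.9 mm until the button sprang out in the lowest hole. After letting go, I gripped the rod, swung the arm about 1.79 rad clockwise over the rinse beaker, opened the gripper and rose clear.

**Last checks:**
- **Button:** its outline matched the starting picture where it was fully out, both after the lift and after the swing. I did not pull on the sleeve to test the lock.
- **Electrode over the rinse beaker:** it is about 1 mm off in the swing direction and about 6 mm off along the arm. The arm's length is fixed, so I could not reduce the 6 mm; the beaker measured about 158 mm from the post axis, against 164 mm for the electrode.
- **Glass:** the tip hangs about 70 mm above the rinse beaker's rim. On the swing it should have cleared the first beaker by about 15 mm; that figure comes from the given heights, not a measurement.
- **Other objects:** both beakers, the bottle and the flask show no shift in the scene picture. A first match gave a 7-pixel shift for the flask. I put that down to changed shadows, because its stopper and outline had not moved. I did not check the jar separately.
- **Gripper:** it is clear of everything, with the wrist force near zero. The picture limit was reached, so the checks after letting go are from image code, not viewed.

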